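Lock the cap coupler onto the blossom-water drum

TASK

Pick up the loose cap coupler, lower it gently (do not drop it) straight down over the brass adapter on top of the steel drum until it sits on the rubber gasket, with both cam arms still open. Then swing its two cam arms down together, not one after the other, without forcing anything, until both lie fully home against the coupler's sides and the coupler is drawn down tight, and let go. Do not disturb the jar, the dropper bottle or the colander.

Things in the scene. Friction and masses are not known exactly. Their poses are not given: they have to be found in the camera images.
- tank: Fixed steel drum, 130 mm diameter, top 86 mm above the table, a 44 mm wide collar to 92 mm, then a 24 mm wide neck that carries the brass adapter. Origin under its centre on the table, straight below the adapter, z up. The tap on its side is only looks. The threaded neck is set by hand, so the adapter stands 0 to 20 mm above its lowest setting: feel for it.
- adapter (a point): On the axis of the upright brass adapter, 115 mm above the table: the adapter's zero AT ITS LOWEST SETTING; its true zero is hidden, 0 to 20 mm above this point. From its true zero up: 31.6 mm diameter from -6 to 11 mm, groove 20 mm diameter to 22.5 mm, lip 31.6 mm to 26 mm, chamfered to 26.6 mm at 29 mm; gasket on top to 36 mm. It stays put under fair loads.
- gasket (a joint): How far the black rubber gasket disc (24 mm diameter) on top of the adapter is pressed down, m: 0 free, stop at 0.005, 3 N per mm. About 0.001 under the resting coupler, nearly 0.004 when locked. The adapter and gasket must not take more than 40 N from the coupler.
- coupler: Loose steel cap coupler, about 0.32 kg (hidden, within 30%), mouth down on the table. Round cup, 40 mm outer diameter (the 43 mm bead low down is only looks), 36 mm high with a 4 mm top; bore about 33.6 mm, 32 mm deep. Origin: centre of the mouth, z up. Cam arms stick out along its +y (red) and -y (blue); its sides at +x and -x are bare and can be gripped.
- cap_top (a point): Centre of the coupler's top, 36 mm above its mouth. Above the adapter's true zero the mouth is at about 29 mm on first touching the adapter, 4 mm when the gasket is felt, 3 mm resting, 0 mm locked. The cams get under the lip only if the coupler is straight and down on the gasket; its turn about the vertical does not matter.
- cam_red (a joint): Red cam arm: 0 = level, straight out along the coupler's +y; negative = raised; grows as it swings down; stops at -0.6 and 1.55 (fully home, hanging down). Starts between -0.35 and 0.05. Stays where left: hinge friction 0.08 Nm (3 N at 27 mm). From about 0.8 on its cam goes under the adapter's lip and draws the coupler down against the gasket.
- cam_blue (a joint): Blue cam arm: the same, along -y, also growing as it swings down, fully home at 1.55. With both home the arms measure 52 mm over their outer faces and their tips hang 14 mm below the mouth. Beyond about 1.1 both tips fit between fingers 85 mm apart, and both can be squeezed home between them; keep the fingers centred, as an off-centre squeeze loads the adapter sideways.
- cam_red_tip (a point): Middle of the end of the red arm, a flat bar 12 mm wide and 5 mm thick that reaches 38 mm from its hinge. The hinge axis runs along the coupler's x, at y = +21 mm, 24 mm above the mouth. The bar's upper face (outer face when down) is 5 mm off the hinge line.
- cam_blue_tip (a point): Middle of the end of the blue arm; the same size, hinge at the coupler's y = -21 mm.
- jar: Loose closed jar of red saffron, 52 mm diameter, 70 mm high; origin at its underside. Leave alone.
- dropper: Loose amber dropper bottle, 40 mm diameter, 95 mm high; origin at its underside. Leave alone.
- colander: Loose steel bowl of purple petals, 152 mm across the rim, 65 mm high; origin at its underside. Leave alone.

How it is judged:
On the way:
1. the coupler sits straight on the adapter, its weight on the gasket (pressed by 0.4 mm), both cam arms still open (each under 0.5 rad) (horizontal distance between coupler and adapter below 0.0025 m and value of joint gasket above 0.0004 m and angle between coupler's own z axis and vertical below 0.12 rad and value of joint each of cam_red, cam_blue below 0.5 rad), for 0.2 s.
At the end, for the whole second after the job is handed in: Both cam arms are home (each above 1.4 rad), the coupler is drawn down on the adapter (gasket pressed by more than 2.8 mm, centred within 2.5 mm, tilted less than 0.06 rad), released and at rest (horizontal distance between coupler and adapter below 0.0025 m and value of joint gasket above 0.0028 m and angle between coupler's own z axis and vertical below 0.06 rad and value of joint each of cam_red, cam_blue above 1.4 rad and linear speed of coupler below 0.02 m/s); the robot touches nothing.
It fails at once if one cam arm is swung down (beyond 1.0 rad) while the other is still open (under 0.5 rad) ((value of joint cam_red above 1 rad and value of joint cam_blue below 0.5 rad) or (value of joint cam_blue above 1 rad and value of joint cam_red below 0.5 rad)).
It fails at once if the coupler is rammed or forced on the adapter: over 40 N between coupler and drum (contact force between coupler and tank above 40 N).
It fails at once if the coupler is dropped onto the adapter (faster than 0.15 m/s around it, the gasket still free) (horizontal distance between coupler and adapter below 0.008 m and z of coupler in the frame of adapter below 0.04 m and value of joint gasket below 0.0005 m and linear speed of coupler above 0.15 m/s).
It fails at once if the jar, the dropper bottle or the colander is shoved by more than 20 mm or tipped (distance of any of jar, dropper, colander from where it was at the start of the episode above 0.02 m or angle between any of jar, dropper, colander's own z axis and vertical above 0.3 rad).
It also fails if it takes over 51 s, if anything falls off the work surface, if the arm or the gripper's body presses on something with over 40 N, if the wrist force passes 120 N, or if a joint passes its speed limit or range.

ROBOT

A 6-joint arm with a two-finger parallel gripper is mounted at the origin on the work surface. World frame = base frame: x ahead of the robot, y to its left, z up, the work surface at z = 0. Lengths are in m, angles in rad, forces in N, time in s.
With the tool pointing down it reaches from about 0.375 to 0.975 m from the base axis. Payload 3.8 kg.
Tool frame: the origin (TCP) lies midway between the tips of the shut fingers; the grasp point (between the pads) lies 19 mm behind it; z points along the fingers, y is the line along which they close (so a half turn about z gives the same grasp; the last joint's range is limited). The gripper opens to 88 mm and grips with 3 to 60 N. Pads are 18 mm wide; open, the fingers measure 123 mm over their backs; the gripper's body (75 mm by 187 mm) begins 45 mm behind the grasp point.
Start: joints at [1.092, 0.264, 1.604, -0, 1.274, -0.037], TCP at [0.289, 0.61, 0.239] pointing down, gripper open.
Joint ranges: [-2.63, 2.63], [-0.94, 2.18], [0.31, 2.57], [-1.31, 4.45], [0, 2.66], [-2.55, 2.55]. Speed limits (rad/s): [2.57, 2.57, 3.14, 3.14, 3.14, 3.14].

INTERFACE

Orientations are given as a rotation vector (axis times angle).
In Python, from cell import manip gives the robot as it stands. Calls block until the motion is done:
- manip.move_pose(position, orientation): joint-space move of the TCP to a pose.
- manip.move_linear(position, rate=0.15, rot=None): straight line of the TCP; rot=None keeps the orientation; rate is the mean speed in m/s.
- manip.set_joints(angles): joint-space move.
- manip.set_gripper(opening, force=None): finger opening in m; force is the grip in N (None keeps the last); returns when the fingers have stopped.
- manip.dwell(seconds).
- manip.inverse_kinematics(position, orientation): joint angles nearest the present ones, or None.
- manip.state(): the state.
- manip.capture(name): name is "scene" or "top" or "wrist"; returns a dict with "image" (384x512x3 uint8, blue, green, red), "z_map" (384x512 float32, m along the optical axis (not along the pixel's ray), 0 where there is no reading), "intrinsics" (3x3 intrinsics, pixels), "position" and "orientation" of the camera in the world; the wrist camera has in their place "T_tool_cam" (4x4, takes a point from camera to tool coordinates, whose origin is the TCP and whose axes are the flange's). Camera axes: x right, y down, z forward; pixel columns grow to the right and rows downward; lengths in m; the calibration is good to about 2 mm. The wrist camera is an equidistant fisheye: a pixel r from the principal point sees the ray r / f radians off the axis. A picture is of the moment at which its call begins: read the wrist's pose just before it.
A pose or a line that the arm cannot do raises manip.IKError and nothing moves.
- manip.close_job(): hands the job in; it is judged then, once.
The state is a dict: "clock": time; "joint_pos": joint angles; "joint_velocities": joint speeds; "tau": joint torques, N m; "tool_pos": TCP position; "tcp_rot": TCP orientation; "contact_force": force on the tool from outside, world axes, zero at the start; "moment": the same for the moment, N m; "gripper_width": finger opening in m; "grasp_force": force on a finger pad.
Only numpy, scipy, OpenCV 4.12 (cv2) and the standard library are available. Lean on these libraries where they do the work, as an engineer would, in place of code of your own. Each camera call takes 0.05 s, during which the arm holds its last target. There are 200 camera calls.

## Working session

There is one attempt and no reset: what is moved stays moved. The work goes in short steps, each a Python script; the robot and the scene stay as the last script left them, time stands still between calls to the robot, and variables do not carry over. Pictures are saved under pics/ and viewed, at most 10 in all, crops included, and the job is handed in when it is done.

```bash
mkdir -p pics; ls
python3 - <<'E'
from cell import manip
import cv2, numpy as np
s=manip.state(); print(s)
for n in ("scene","top"):
    c=manip.capture(n); cv2.imwrite(f"pics/{n}0.png",c["image"]); np.savez(f"{n}0.npz",**c)
    print(n,c["intrinsics"],c["position"],c["orientation"])
E
```

```text
cell.py
pics
{'clock': 0.0, 'joint_pos': array([ 1.09209756e+00,  2.64736501e-01,  1.60535430e+00, -9.15915948e-06,
        1.27371132e+00, -3.68555579e-02]), 'joint_velocities': array([-0.00060031, -0.00023484,  0.00121463, -0.00014593,  0.0012616 ,
       -0.00134833]), 'tau': array([ 1.08341414e-03, -5.02124047e+01, -3.56874955e+01,  7.29603460e-02,
        2.96020077e-02, -2.22480730e-04]), 'tool_pos': array([0.2882852 , 0.60955828, 0.23740987]), 'tcp_rot': array([-0.68828772, -3.06469698,  0.00335886]), 'contact_force': array([-0.35841755, -0.29685271,  0.04332451]), 'moment': array([0.00148404, 0.00699734, 0.05891954]), 'grasp_force': 0.0, 'gripper_width': 0.0878756422796519}
scene [[449.09418033   0.         245.27221044]
 [  0.         449.09418033 193.08451769]
 [  0.           0.           1.        ]] [ 1.02381974 -0.35528513  0.83605429] [-2.31356804 -1.03996552  0.3206239 ]
top [[460.96528285   0.         250.3738031 ]
 [  0.         460.96528285 194.20055906]
 [  0.           0.           1.        ]] [ 0.47805889 -0.00706809  0.98537096] [-2.1403644   2.15923198 -0.15178318]
```

View pics/scene0.png

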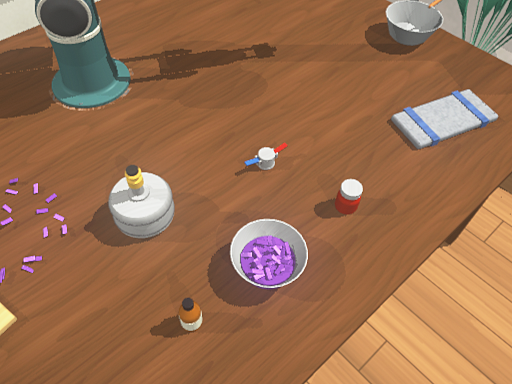

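View pics/top0.png

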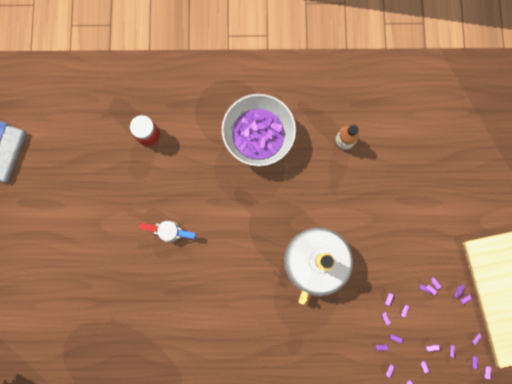

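The scene view shows the coupler at about (266,158), the adapter at (134,180) on the drum, the jar at (349,196), the bowl at (269,255) and the dropper at (190,315). In the top view the coupler is at (168,231), the gasket at (327,262) and the drum at (318,262).

```bash
cat > h.py <<'E'
import numpy as np, cv2
from scipy.spatial.transform import Rotation as R
def ray(c,uv):
    K=c["intrinsics"]; d=np.array([(uv[0]-K[0,2])/K[0,0],(uv[1]-K[1,2])/K[1,1],1])
    return np.array(c["position"]),R.from_rotvec(c["orientation"]).apply(d)
def onplane(c,uv,z):
    p,d=ray(c,uv); return p+d*(z-p[2])/d[2]
def tri(c1,u1,c2,u2):
    p1,d1=ray(c1,u1);p2,d2=ray(c2,u2)
    t=np.linalg.lstsq(np.c_[d1,-d2],p2-p1,rcond=None)[0]
    a,b=p1+t[0]*d1,p2+t[1]*d2
    return (a+b)/2,np.linalg.norm(a-b)
def blob(m,roi):  # centroid, area of biggest blob in roi (x0,y0,x1,y1)
    k=np.zeros(m.shape,np.uint8);x0,y0,x1,y1=roi;k[y0:y1,x0:x1]=m[y0:y1,x0:x1]
    n,l,s,c=cv2.connectedComponentsWithStats(k.astype(np.uint8))
    i=1+np.argmax(s[1:,4]); return c[i],s[i,4],l==i
E
python3 - <<'E'
from h import *
S=dict(np.load("scene0.npz"));T=dict(np.load("top0.npz"))
def masks(c):
    h=cv2.cvtColor(c["image"],cv2.COLOR_BGR2HSV);H,s,v=[h[...,i].astype(int) for i in range(3)]
    return dict(black=v<55,red=((H<6)|(H>174))&(s>170)&(v>120),blue=(H>100)&(H<125)&(s>120),grey=(s<60)&(v>90),yel=(H>18)&(H<34)&(s>110))
mt,ms=masks(T),masks(S)
rt,rs=(305,240,350,280),(115,160,155,205)
bt,bs=blob(mt["black"],rt),blob(ms["black"],rs);print("gasket",bt[:2],bs[:2],tri(T,bt[0],S,bs[0]))
ct,cs=(130,210,205,250),(235,135,300,175)
for k,z in(("grey",.036),("red",.03),("blue",.03)):
    a,b=blob(mt[k],ct),blob(ms[k],cs);print(k,a[:2],b[:2],tri(T,a[0],S,b[0]),onplane(T,a[0],z))
for n,c,m,r in(("T",T,mt["black"],bt[2]),("S",S,ms["black"],bs[2])):
    zz=c["z_map"][r];zz=zz[zz>0];u=(bt if n=="T" else bs)[0];p,d=ray(c,u);print(n,np.median(zz),p+d*np.median(zz))
# drum, obstacles
for n,uv,z in(("drum",(318,262),.09),("jar",(143,127),.07),("drop",(353,130),.095),("bowl",(259,130),.065)):print(n,onplane(T,uv,z))
for n,c,x in(("t",T,(140,205,350,300)),("s",S,(95,125,305,225))):
    x0,y0,x1,y1=x;cv2.imwrite(f"pics/{n}c.png",cv2.resize(c["image"][y0:y1,x0:x1],None,fx=3.7,fy=3.7,interpolation=cv2.INTER_CUBIC))
E
```

```text
Traceback (most recent call last):
  File "h.py", line 16, in blob
    i=1+np.argmax(s[1:,4]); return c[i],s[i,4],l==i
        ~~~~~~~~~^^^^^^^^^
ValueError: attempt to get argmax of an empty sequence
```

```bash
cat > m.py <<'E'
from h import *
def masks(c):
    h=cv2.cvtColor(c["image"],cv2.COLOR_BGR2HSV);H,s,v=[h[...,i].astype(int) for i in range(3)]
    return dict(black=v<75,red=((H<6)|(H>174))&(s>170)&(v>120),blue=(H>100)&(H<125)&(s>120),grey=(s<60)&(v>90),yel=(H>18)&(H<34)&(s>110))
E
python3 - <<'E'
from m import *
S=dict(np.load("scene0.npz"));T=dict(np.load("top0.npz"))
print(S["image"][164:180:2,133],T["image"][262,318:336:3])
mt,ms=masks(T),masks(S)
for n,c,x in(("t",T,(140,205,350,300)),("s",S,(95,125,305,225))):
    x0,y0,x1,y1=x;cv2.imwrite(f"pics/{n}c.png",cv2.resize(c["image"][y0:y1,x0:x1],None,fx=3.7,fy=3.7,interpolation=cv2.INTER_CUBIC))
ct,cs=(130,210,205,250),(235,135,300,175)
for k,z in(("grey",.036),("red",.03),("blue",.03)):
    a,b=blob(mt[k],ct),blob(ms[k],cs);print(k,a[:2],b[:2],tri(T,a[0],S,b[0]),onplane(T,a[0],z))
for n,uv,z in(("drum",(318,262),.09),("jar",(143,127),.07),("drop",(353,130),.095),("bowl",(259,130),.065)):print(n,onplane(T,uv,z))
rt,rs=(305,240,350,280),(115,160,155,205)
bt,bs=blob(mt["black"],rt),blob(ms["black"],rs);print("gasket",bt[:2],bs[:2],tri(T,bt[0],S,bs[0]))
for n,c,b in(("T",T,bt),("S",S,bs)):
    zz=c["z_map"][b[2]];zz=zz[zz>0];p,d=ray(c,b[0]);print(n,np.median(zz),p+d*np.median(zz))
E
```

```text
[[ 73 101 144]
 [ 80  83  88]
 [ 77  84  91]
 [ 79  84  91]
 [ 81  87  93]
 [ 65  63  68]
 [ 89 189 236]
 [100 226 249]] [[145 233 246]
 [ 78  96 105]
 [ 71  74  74]
 [ 73  76  75]
 [ 72  76  77]
 [ 88 118 136]]
grey (array([167.86732187, 230.85995086]), np.int32(407)) (array([266.07859079, 157.94850949]), np.int32(369)) (array([0.5381828 , 0.16508685, 0.01708354]), np.float64(0.0011898657523144222)) [0.53667229 0.16123523 0.036     ]
red (array([148.01724138, 226.75862069]), np.int32(58)) (array([280.40983607, 147.3442623 ]), np.int32(61)) (array([0.54613152, 0.20347614, 0.03358753]), np.float64(0.0016941495781744205)) [0.54589165 0.20355432 0.03      ]
blue (array([185.82954545, 234.01136364]), np.int32(88)) (array([251.72131148, 161.14754098]), np.int32(61)) (array([0.5304016 , 0.12540167, 0.0290806 ]), np.float64(0.000503061120515248)) [0.53020845 0.12506437 0.03      ]
drum [ 0.47102234 -0.13779415  0.09      ]
jar [0.74734208 0.20949798 0.07      ]
drop [ 0.73024945 -0.21430998  0.095     ]
bowl [ 0.7404061  -0.02795502  0.065     ]
gasket (array([324.875, 262.25 ]), np.int32(8)) (array([132.27272727, 174.        ]), np.int32(11)) (array([ 0.4708954 , -0.14228662,  0.14412819]), np.float64(1.5939054586648045e-05))
T 0.8142896 [ 0.47104702 -0.13935716  0.1623958 ]
S 0.8607399 [ 0.48464212 -0.14757402  0.16132474]
```

View pics/tc.png

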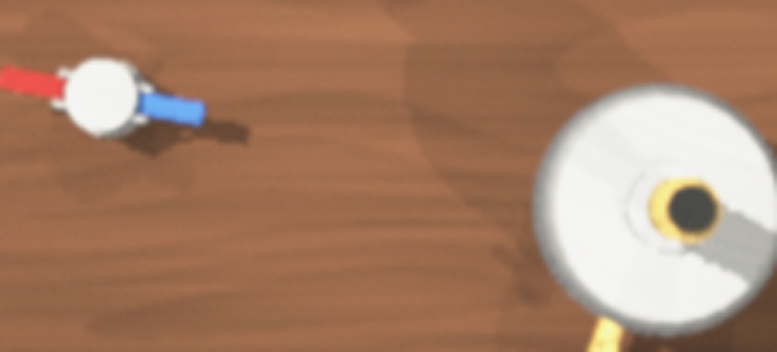

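The crop shows the coupler's round top at about (101,97), the red arm to its left, the blue arm to its right, and the gasket at (692,209). Next I'll take closer wrist views over the adapter and over the coupler.

```bash
cat > w.py <<'E'
from m import *
from cell import manip
def down(yaw):  # tool z down, tool y along yaw
    c,s=np.cos(yaw),np.sin(yaw)
    return R.from_matrix(np.array([[-s,c,0],[c,s,0],[0,0,-1.]])@np.diag([-1,1,-1])@np.diag([-1,1,-1])).as_rotvec() if False else R.from_matrix(np.c_[[s,-c,0],[c,s,0],[0,0,-1.]] if np.linalg.det(np.c_[[s,-c,0],[c,s,0],[0,0,-1.]])>0 else np.c_[[-s,c,0],[c,s,0],[0,0,-1.]]).as_rotvec()
def wrist():
    s=manip.state();c=manip.capture("wrist")
    B=np.eye(4);B[:3,:3]=R.from_rotvec(s["tcp_rot"]).as_matrix();B[:3,3]=s["tool_pos"]
    c["W"]=B@c["T_tool_cam"];return c
def wray(c,uv):
    K=c["intrinsics"];x=(np.asarray(uv,float)-K[:2,2])/K[0,0];r=np.hypot(*x)
    d=np.r_[np.sin(r)*x/max(r,1e-9),np.cos(r)];return c["W"][:3,3],c["W"][:3,:3]@d
def wplane(c,uv,z):
    p,d=wray(c,uv);return p+d*(z-p[2])/d[2]
E
python3 - <<'E'
from w import *
yc=np.arctan2(.0785,.0157)-np.pi/2
def go(p,yaw):
    manip.move_pose(p,down(yaw))
go([.537,.162,.20],yc);c1=wrist();np.savez("w1.npz",**c1);print(manip.state()["clock"],manip.state()["joint_pos"])
go([.472,-.143,.30],-.29);c2=wrist();np.savez("w2.npz",**c2);print(manip.state()["clock"],manip.state()["joint_pos"])
print(c1["intrinsics"],c1["T_tool_cam"],manip.state()["contact_force"])
cv2.imwrite("pics/w12.png",cv2.resize(np.hstack([c1["image"],c2["image"]]),(800,300),interpolation=cv2.INTER_AREA))
E
```

```text
2.0167 [2.50161896e-01 7.74046036e-02 1.89352421e+00 2.92970359e-04
 1.17033726e+00 4.45876412e-01]
3.3083 [-3.42899302e-01 -1.18289734e-01  1.90127680e+00  4.82317505e-04
  1.35967569e+00 -5.43932470e-02]
[[297.31863964   0.         252.68148191]
 [  0.         297.31863964 187.20038483]
 [  0.           0.           1.        ]] [[ 7.24825750e-04 -9.53796161e-01 -3.00453588e-01  7.86359807e-02]
 [ 9.99999552e-01  8.74474059e-04 -3.63598839e-04  4.10672747e-04]
 [ 6.09538046e-04 -3.00453190e-01  9.53796367e-01 -1.45528977e-01]
 [ 0.00000000e+00  0.00000000e+00  0.00000000e+00  1.00000000e+00]] [0.06672809 1.33353098 0.48752634]
```

View pics/w12.png

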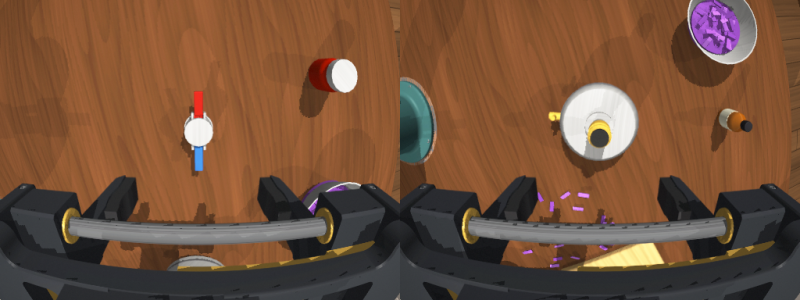

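Left half: the coupler's top is at (198,130), red arm up and blue arm down. Right half: the gasket is at (600,137) and the drum at (598,120).

Run:
```python
from w import *
c1=dict(np.load("w1.npz"));c2=dict(np.load("w2.npz"));T=dict(np.load("top0.npz"))
def hsv(c):
    h=cv2.cvtColor(c["image"],cv2.COLOR_BGR2HSV);return [h[...,i].astype(int) for i in range(3)]
H,s,v=hsv(c1)
W=blob((s<25)&(v>200),(225,130,285,200));r,rr=blob(((H<6)|(H>174))&(s>170)&(v>120),(225,100,285,170)),blob((H>100)&(H<125)&(s>120),(225,170,285,240))
(u,R0)=cv2.minEnclosingCircle(np.argwhere(W[2])[:,::-1].astype(np.float32))
print("top",W[:2],u,R0,wplane(c1,W[0],.036),wplane(c1,u,.036))
# ellipse size check
ys,xs=np.where(W[2]);print("width",np.ptp([wplane(c1,(x,W[0][1]),.036)[:2] for x in xs[np.abs(ys-W[0][1])<1]],axis=0), xs.min(),xs.max(),ys.min(),ys.max())
a,b=wplane(c1,r[0],.03),wplane(c1,rr[0],.03);print("red/blue",r[:2],rr[:2],a,b,np.degrees(np.arctan2(*(a-b)[1::-1])))
for k,bb in(("red",r),("blue",rr)):
    z=c1["z_map"][bb[2]];y,x=np.where(bb[2])
    P=np.array([c1["W"][:3,3]+(lambda d:d)(wray(c1,(i,j))[1])*dd/(c1["W"][:3,2]@wray(c1,(i,j))[1]) for i,j,dd in zip(x,y,z) if dd>0])
    e=np.r_[np.cos(np.radians(79)),np.sin(np.radians(79))];q=P[:,:2]@e;o=np.argsort(q);print(k,np.polyfit(q,P[:,2],1),P[o[[0,-1]]])
H,s,v=hsv(c2)
G=blob((v<110)&(s<70),(235,150,285,195));u,R0=cv2.minEnclosingCircle(np.argwhere(G[2])[:,::-1].astype(np.float32))
z=np.median(c2["z_map"][G[2]]);p,d=wray(c2,u);g=p+d*z/(c2["W"][:3,2]@d)
print("gasket",G[:2],u,R0,g,p,d)
ys,xs=np.where(G[2]);print(xs.min(),xs.max(),ys.min(),ys.max())
H,s,v=hsv(T);G=blob((v<100)&(s<70),(315,250,340,275));print("top cam",G[:2])
p,d=ray(T,G[0]);zt=np.median(T["z_map"][G[2]]);print(p+d*zt,[onplane(T,G[0],z) for z in(.155,.165)])
# two-view: top & wrist
pw,dw=wray(c2,u);t=np.linalg.lstsq(np.c_[d,-dw],pw-p,rcond=None)[0];print(p+t[0]*d,pw+t[1]*dw)
S=dict(np.load("scene0.npz"));H,s,v=hsv(S);G=blob((v<100)&(s<70),(122,160,146,182));print(G[:2]);p,d=ray(S,G[0]);t=np.linalg.lstsq(np.c_[d,-dw],pw-p,rcond=None)[0];print(p+t[0]*d,pw+t[1]*dw)
x0=215;im=np.hstack([c1["image"][95:245,180:330],c2["image"][95:245,180:330]]);cv2.imwrite("pics/wc.png",cv2.resize(im,(800,400),interpolation=cv2.INTER_CUBIC))
```

```text
top (array([253.93213949, 168.02073516]), np.int32(1061)) (253.5, 165.0) 21.731412887573242 [0.53913613 0.165226   0.036     ] [0.53932512 0.16858041 0.036     ]
width [0.03684289 0.00727894] 236 271 145 186
red/blue (array([253.6070529 , 133.17884131]), np.int32(397)) (array([254.00890208, 202.21068249]), np.int32(337)) [0.54593056 0.20142076 0.03      ] [0.53128822 0.12472779 0.03      ] 79.19108037314916
red [ 0.28798089 -0.05326086] [[0.54804943 0.18184026 0.02713327]
 [0.54876671 0.21913075 0.03844231]]
blue [-0.17111103  0.06971358] [[0.524463   0.10785085 0.03368995]
 [0.53252985 0.1426679  0.02933696]]
gasket (array([255.11622276, 176.29297821]), np.int32(413)) (255.13063049316406, 176.2867889404297) 11.486226081848145 [ 0.47482101 -0.1419985   0.16227446] [ 0.4949795  -0.06699554  0.44506602] [-0.06873873 -0.2557537  -0.9642951 ]
244 266 165 187
top cam (array([326.70588235, 261.15686275]), np.int32(102))
[ 0.47292971 -0.1426319   0.16252159] [array([ 0.47288283, -0.14387108,  0.155     ]), array([ 0.47294516, -0.14222359,  0.165     ])]
[ 0.47284374 -0.14490425  0.14872885] [ 0.47386272 -0.14556398  0.14883118]
(array([131.51515152, 169.88888889]), np.int32(99))
[ 0.47447298 -0.14276282  0.16053061] [ 0.47469034 -0.14248469  0.16044135]
```

View pics/wc.png

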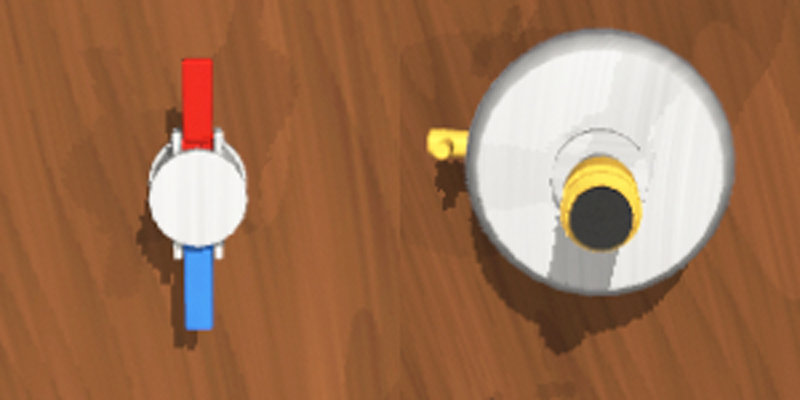

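The crop shows the coupler's round top centred at (198,198), with both arms level or slightly raised. The gasket disc is at (600,217). Both cameras put the gasket at about (0.474,-0.142,0.162), so the neck is up roughly 10 mm, and the coupler at about (0.538,0.163). Next I'll grasp, lift, and measure how the coupler sits in the hand.

Run:
```python
from w import *
yaw=np.radians(-10.8);x,y=.538,.1635
def pr(t):
    s=manip.state();print(t,round(s["clock"],2),s["tool_pos"].round(4),s["contact_force"].round(2),s["moment"].round(3),round(s["gripper_width"],4),round(float(s["grasp_force"]),1))
manip.move_pose([x,y,.09],down(yaw));pr("above")
manip.move_linear([x,y,.008],rate=.10);pr("down")
manip.set_gripper(.03,25);pr("grip")
manip.move_linear([x,y,.10],rate=.12);pr("lift")
manip.move_pose([.474,-.142,.23],down(yaw));manip.dwell(.3);pr("over")
c=wrist();np.savez("w3.npz",**c);cv2.imwrite("pics/w3.png",c["image"])
```

```text
above 4.72 [0.5389 0.163  0.0909] [-1.   -0.76  0.08] [-0.055  0.079 -0.02 ] 0.0882 0.0
down 5.68 [0.5387 0.1636 0.0086] [ 0.66 -0.36 -0.16] [-0.072  0.045 -0.001] 0.0884 0.0
grip 6.48 [0.5381 0.1635 0.008 ] [ 0.15  0.41 -0.28] [-0.063  0.049  0.039] 0.0385 25.0
lift 7.4 [0.5371 0.1633 0.0991] [ 0.45 -0.24 -3.42] [-0.064  0.06   0.033] 0.0387 25.0
over 8.97 [ 0.4741 -0.1412  0.2295] [ 0.24 -0.31 -2.47] [-0.055  0.029  0.032] 0.0388 25.0
```

View pics/w3.png

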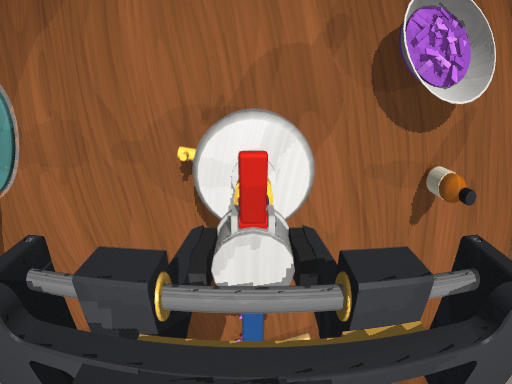

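The held coupler's top is at about (253,258), its lower rim partly hidden by the gripper bar near row 287. The red arm is ahead, over the drum, and both arms are still open. I'll enlarge this crop to find rim points.

Run:
```python
from w import *
c=dict(np.load("w3.npz"));cv2.imwrite("pics/w3c.png",cv2.resize(c["image"][195:305,190:318],(768,660)[:2],interpolation=cv2.INTER_CUBIC)[:600])
Z=c["z_map"];print(np.round(Z[200:292:6,253],4));print(np.round(Z[262,206:300:5],4))
```

```text
[0.128  0.1306 0.131  0.1338 0.1364 0.1329 0.131  0.1326 0.1323 0.1338
 0.1347 0.1349 0.135  0.1378 0.1381 0.08  ]
[0.1252 0.1406 0.1348 0.135  0.1351 0.1355 0.1354 0.135  0.1347 0.1347
 0.1336 0.135  0.1345 0.1348 0.135  0.1337 0.1342 0.1351 0.1384]
```

View pics/w3c.png

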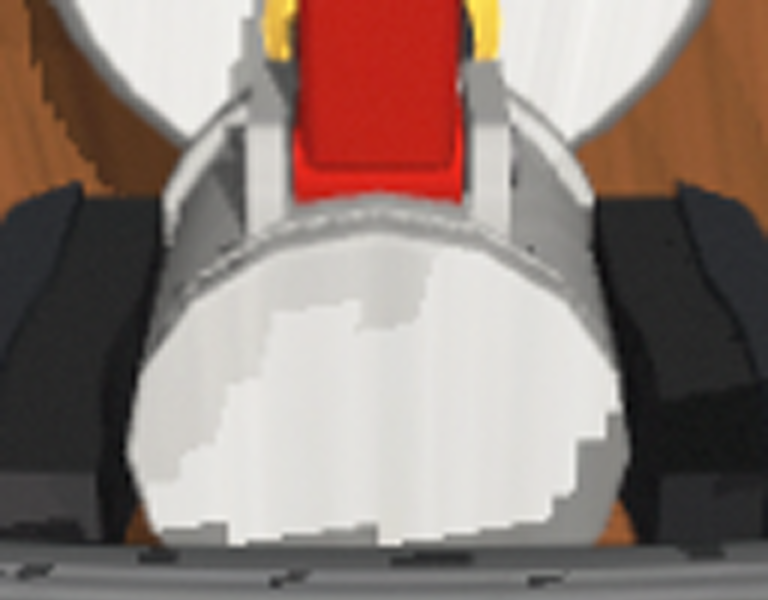

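The enlarged crop shows the disc rim passing through (130,448), (380,235) and (628,460). It looks straight in the grip. I'll fit a circle to rim points and compare it with the gasket in the same camera.

Run:
```python
from w import *
from scipy.optimize import least_squares
c=dict(np.load("w3.npz"));X=c["T_tool_cam"];c["W"]=X  # work in tool frame
rim=np.array([(380,235),(130,448),(628,460),(160,540),(605,535),(230,280),(160,345),(530,275),(612,370)])/6+[190,195]
rim=rim-.25
P=np.array([wplane(c,u,-.028)[:2] for u in rim])
f=least_squares(lambda q:np.hypot(*(P-q[:2]).T)-q[2],[0,0,.02]);print("coupler in tool",f.x,f.fun.round(4))
ys,xs=np.mgrid[245:280,225:282];Q=[]
for x,y in zip(xs.ravel(),ys.ravel()):
    p,d=wray(c,(x,y));Q.append(p+d*c["z_map"][y,x]/(X[:3,2]@d))
Q=np.array(Q);A=np.c_[Q[:,:2],np.ones(len(Q))];print("plane z=ax+by+c",np.linalg.lstsq(A,Q[:,2],rcond=None)[0],np.median(Q[:,2]))
for y in(150,200,300): print(c["T_tool_cam"][:3,3]) if y==150 else None
```

```text
coupler in tool [0.00033471 0.00061117 0.01960778] [ 0.0001  0.     -0.0001  0.      0.0001 -0.0002 -0.      0.0002 -0.0002]
plane z=ax+by+c [-3.35252741e-01 -2.41678937e-04 -2.59467896e-02] -0.027479403205540848
[ 0.0786324   0.00041557 -0.14552953]
```

The rim fit has 0.2 mm residuals, so the coupler is upright. It sits (0.3,0.6) mm off centre in the tool, so the axis target is about (0.4741,-0.1420). Next is a guarded descent.

```bash
cat > d.py <<'E'
from w import *
import sys
def rd(n=3):
    a=[]
    for _ in range(n): s=manip.state();a.append(np.r_[s["contact_force"],s["moment"],s["tool_pos"]]);manip.dwell(.02)
    return np.mean(a,0)
def descend(x,y,z0,z1,step,lim,latlim,base):
    z=z0
    while z>z1:
        z=max(z-step,z1);manip.move_linear([x,y,z],rate=.04);r=rd();f=r[:3]-base[:3]
        print(round(manip.state()["clock"],2),"z",round(z,4),r[6:].round(4),"f",f.round(1),"m",(r[3:6]-base[3:6]).round(3))
        if f[2]>lim or np.hypot(*f[:2])>latlim: break
    return z
E
python3 - <<'E'
from d import *
x,y=.4741,-.1420
manip.move_linear([x,y,.178],rate=.08);manip.dwell(.2);b=rd(8);np.save("base.npy",b);print(b.round(3))
z=descend(x,y,.178,.130,.002,3.5,4,b);print(z)
E
```

```text
[ 4.000e-02  1.960e-01 -3.355e+00 -6.600e-02  8.300e-02 -3.000e-03
  4.750e-01 -1.420e-01  1.790e-01]
10.46 z 0.176 [ 0.4739 -0.1419  0.1758] f [ 0.1  0.2 -0.4] m [-0.009  0.007  0.002]
10.76 z 0.174 [ 0.4739 -0.142   0.1738] f [ 0.3 -0.5  0.2] m [ 0.051  0.026 -0.035]
11.06 z 0.172 [ 0.474  -0.1419  0.1718] f [0.3 0.3 0.1] m [ 0.013 -0.001  0.025]
11.36 z 0.17 [ 0.474  -0.1419  0.1698] f [-0.1  0.2  0. ] m [-0.002 -0.022  0.005]
11.66 z 0.168 [ 0.474  -0.142   0.1678] f [-0.5 -0.3 -0.5] m [ 0.034  0.008 -0.013]
11.96 z 0.166 [ 0.474  -0.142   0.1658] f [-0.2  0.1  0. ] m [-0.003 -0.014  0.005]
12.26 z 0.164 [ 0.474  -0.142   0.1638] f [-0.4 -0.8 -0.1] m [-0.017 -0.015 -0.009]
12.56 z 0.162 [ 0.474  -0.142   0.1618] f [-0.1  0.   0.4] m [-0.008 -0.011  0.003]
12.86 z 0.16 [ 0.474  -0.142   0.1598] f [ 0.4 -0.2 -0.2] m [-0.007 -0.015 -0.   ]
13.16 z 0.158 [ 0.474  -0.142   0.1578] f [ 0.3 -0.3  0.3] m [-0.004  0.017 -0.021]
13.46 z 0.156 [ 0.474  -0.142   0.1558] f [ 0.5 -0.8 -0.1] m [ 0.041  0.005 -0.018]
13.76 z 0.154 [ 0.474  -0.142   0.1538] f [-0.2 -0.1  0.4] m [ 0.008  0.001 -0.008]
14.06 z 0.152 [ 0.474  -0.142   0.1518] f [-0.1 -0.6 -0.7] m [-0.002 -0.002  0.01 ]
14.36 z 0.15 [ 0.4739 -0.142   0.1498] f [ 0.3 -0.2 -0.5] m [-0.019  0.014  0.021]
14.66 z 0.148 [ 0.474  -0.142   0.1478] f [-0.5 -0.   0.3] m [-0.008 -0.002  0.009]
14.96 z 0.146 [ 0.474  -0.1419  0.1458] f [ 0.1 -0.   0.1] m [-0.024 -0.013  0.009]
15.26 z 0.144 [ 0.474  -0.142   0.1438] f [ 0.3 -0.2 -0.3] m [ 0.013 -0.01  -0.017]
15.56 z 0.142 [ 0.474  -0.142   0.1418] f [-0.3 -0.8  0.1] m [ 0.01  -0.018  0.008]
15.86 z 0.14 [ 0.474  -0.142   0.1398] f [-0.2  0.2 -0.1] m [-0.013 -0.024  0.013]
16.16 z 0.138 [ 0.4745 -0.1421  0.1383] f [ 0.6 -0.3  1.5] m [-0.028 -0.105 -0.004]
16.46 z 0.136 [ 0.4745 -0.1421  0.1367] f [-0.8 -0.3  5.8] m [ 0.055  0.123 -0.005]
0.13599999999999995
```

The gasket is felt at TCP z ≈ 0.1384, so the mouth is at 0.1304 and the neck is up about 11 mm, matching the images. I'll ease to resting height, release, lift and look.

Run:
```python
from d import *
x,y=.4741,-.1420;b=np.load("base.npy")
manip.move_linear([x,y,.137],rate=.04);r=rd(5);print((r-b)[:6].round(2),r[6:].round(4))
manip.set_gripper(.088);manip.dwell(.3);print(rd(5).round(2))
manip.move_linear([x,y,.20],rate=.12)
manip.move_pose([x,y,.20],down(np.radians(-100.8)));manip.dwell(.2);s=manip.state();print(s["clock"],s["tool_pos"],s["joint_pos"],s["contact_force"])
c=wrist();np.savez("w4.npz",**c);cv2.imwrite("pics/w4.png",c["image"])
```

```text
[ 0.85 -1.05  4.2  -0.02 -0.12  0.  ] [ 0.4745 -0.1421  0.1372]
[ 0.38  0.27  0.03 -0.08  0.06  0.    0.47 -0.14  0.14]
20.3 [ 0.47404836 -0.14196249  0.19989315] [-3.41311518e-01 -5.11183425e-02  2.02419215e+00  4.49114093e-06
  1.16872510e+00  1.41765450e+00] [ 0.13073744 -0.52403514  0.09283492]
```

View pics/w4.png

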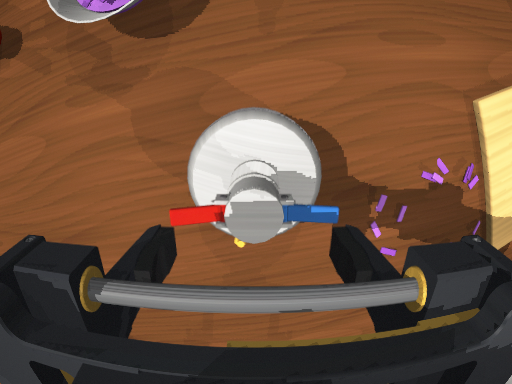

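The coupler sits straight on the adapter, top at (254,215). The red tip is at column 170 and the blue tip at 338, symmetric between the fingers, with both arms open. I'll check the centring numerically, then push both arms down together.

Run:
```python
from d import *
c=dict(np.load("w4.npz"));h=cv2.cvtColor(c["image"],cv2.COLOR_BGR2HSV);H,s,v=[h[...,i].astype(int) for i in range(3)]
r=blob(((H<6)|(H>174))&(s>170)&(v>120),(160,195,230,235));b_=blob((H>100)&(H<125)&(s>120),(280,195,345,235))
R0=c["W"]@np.linalg.inv(c["T_tool_cam"])
for k,q in(("red",r),("blue",b_)):
    xs=np.where(q[2])[1];tipcol=xs.min() if k=="red" else xs.max()+1
    for zz in(.158,.164): print(k,q[1],(R0[:3,:3].T@(wplane(c,(tipcol,q[0][1]),zz)-R0[:3,3])).round(4))
x,y=.4741,-.1420
manip.move_linear([x,y,.170],rate=.12);manip.dwell(.2);b=rd(6);np.save("base2.npy",b)
z=descend(x,y,.170,.116,.003,20,8,b);print(z,manip.state()["clock"])
```

```text
red 916 [-0.0011 -0.0594  0.0419]
red 916 [ 0.0014 -0.0575  0.0359]
blue 894 [0.0001 0.06   0.0419]
blue 894 [0.0026 0.0581 0.0359]
21.35 z 0.167 [ 0.4742 -0.142   0.167 ] f [0.2 0.5 0.5] m [ 0.026 -0.075 -0.005]
21.65 z 0.164 [ 0.4746 -0.142   0.1645] f [0.9 0.7 3.8] m [ 0.205 -0.128 -0.001]
21.95 z 0.161 [ 0.4747 -0.1422  0.1616] f [0.1 0.2 5.1] m [ 0.057 -0.128  0.033]
22.25 z 0.158 [ 0.4748 -0.1424  0.1587] f [0.  0.5 5.6] m [ 0.006 -0.101 -0.014]
22.55 z 0.155 [ 0.4749 -0.1425  0.1559] f [ 0.6 -0.   6.7] m [-0.008 -0.022 -0.021]
22.85 z 0.152 [ 0.475  -0.1425  0.153 ] f [-0.   0.5  6.3] m [-0.05  -0.053 -0.012]
23.15 z 0.149 [ 0.4749 -0.1425  0.1499] f [0.4 0.2 5.8] m [-0.045 -0.051  0.02 ]
23.45 z 0.146 [ 0.4749 -0.1425  0.1469] f [ 0.2 -0.1  5.9] m [ 0.02  -0.05  -0.016]
23.75 z 0.143 [ 0.475  -0.1425  0.144 ] f [0.5 0.2 6.5] m [ 0.025 -0.072  0.014]
24.05 z 0.14 [ 0.4751 -0.1426  0.141 ] f [0.4 0.5 5.9] m [-0.051 -0.08   0.004]
24.35 z 0.137 [ 0.4752 -0.1426  0.138 ] f [0.7 0.1 6.1] m [-0.066 -0.165  0.013]
24.65 z 0.134 [ 0.4752 -0.1425  0.1349] f [0.5 0.3 5.4] m [-0.029 -0.21   0.003]
24.95 z 0.131 [ 0.4751 -0.1425  0.1318] f [0.9 0.1 4.9] m [-0.039 -0.214  0.011]
25.25 z 0.128 [ 0.4749 -0.1424  0.1286] f [1.5 0.3 5. ] m [-0.092 -0.278  0.008]
25.55 z 0.125 [ 0.4743 -0.1421  0.1251] f [ 1.7 -0.   4.2] m [-0.074 -0.282  0.018]
25.85 z 0.122 [ 0.4735 -0.1418  0.1214] f [0.8 0.  2.2] m [-0.055 -0.18   0.023]
26.15 z 0.119 [ 0.4736 -0.1419  0.1185] f [ 0.9 -0.3  0.6] m [-0.087 -0.07   0.02 ]
26.45 z 0.116 [ 0.4739 -0.1419  0.1157] f [0.4 0.3 0.7] m [-0.031 -0.077  0.018]
0.116 26.45
```

Both arms went down evenly at about 6 N and the tips have slipped between the fingers. Now I'll squeeze in stages, watching the side load.

Run:
```python
from d import *
x,y=.4741,-.1420;b=np.load("base2.npy")
manip.move_linear([x,y,.110],rate=.05);r=rd();print((r-b)[:6].round(2))
for w in(.082,.076,.070,.065,.060,.056,.053,.051):
    g=manip.set_gripper(w,20);r=rd(4);s=manip.state();f=(r-b)[:3]
    print(round(s["clock"],2),w,round(s["gripper_width"],4),round(float(s["grasp_force"]),1),f.round(1),(r-b)[3:6].round(2),r[6:].round(4))
    if np.hypot(*f[:2])>8: break
    if s["gripper_width"]>w+.004: break
```

```text
[ 1.05 -0.09  0.27 -0.05 -0.13 -0.  ]
27.14 0.082 0.0818 5.8 [ 1.1 -1.4 -9. ] [-0.22 -0.27  0.05] [ 0.4732 -0.1418  0.1088]
27.52 0.076 0.0759 5.1 [ 0.5  4.9 -9. ] [ 0.46 -0.07 -0.01] [ 0.4729 -0.1409  0.1091]
27.89 0.07 0.0702 4.2 [-1.9  0.4 -6. ] [0.02 0.3  0.01] [ 0.4743 -0.1425  0.1108]
28.25 0.065 0.065 4.5 [-0.9 -1.2 -6.9] [-0.15  0.15  0.01] [ 0.4743 -0.1423  0.1102]
28.61 0.06 0.0603 4.6 [-0.4 -1.3 -7.3] [-0.17  0.01 -0.02] [ 0.4743 -0.1421  0.1101]
28.95 0.056 0.056 4.6 [-0.4 -1.  -7.6] [-0.15 -0.03 -0.01] [ 0.4742 -0.142   0.11  ]
29.27 0.053 0.0532 9.2 [  0.3  -5.  -10.7] [-0.78 -0.02 -0.02] [ 0.474  -0.1425  0.1098]
29.56 0.051 0.0527 20.0 [  0.8  -4.8 -11.2] [-0.83 -0.08  0.01] [ 0.474  -0.1425  0.1097]
```

Run:
```python
from d import *
x,y=.4741,-.1420;b=np.load("base2.npy")
manip.move_linear([x,y-.0008,.110],rate=.02);r=rd(4);s=manip.state();print((r-b)[:6].round(2),s["gripper_width"])
manip.set_gripper(.048,25);r=rd(4);s=manip.state();print((r-b)[:6].round(2),s["gripper_width"],s["grasp_force"])
manip.set_gripper(.088);r=rd(4);print((r-b)[:6].round(2))
manip.move_linear([x,y,.22],rate=.12);manip.dwell(.2);print(manip.state()["clock"])
c=wrist();np.savez("w5.npz",**c);t=manip.capture("scene");np.savez("s5.npz",**t)
i1=cv2.resize(c["image"][90:260,170:340],(400,400),interpolation=cv2.INTER_CUBIC);i2=cv2.resize(t["image"][145:245,95:195],(400,400),interpolation=cv2.INTER_CUBIC)
cv2.imwrite("pics/end.png",np.hstack([i1,i2]))
```

```text
[ 1.340e+00 -1.760e+00 -1.194e+01 -4.600e-01 -2.000e-01 -1.000e-02] 0.052302470707133945
[ 1.870e+00 -1.610e+00 -1.419e+01 -4.600e-01 -2.300e-01  1.000e-02] 0.051683904366328755 24.99728119431154
[ 0.23  0.54 -0.25  0.03 -0.01 -0.03]
32.175
```

View pics/end.png

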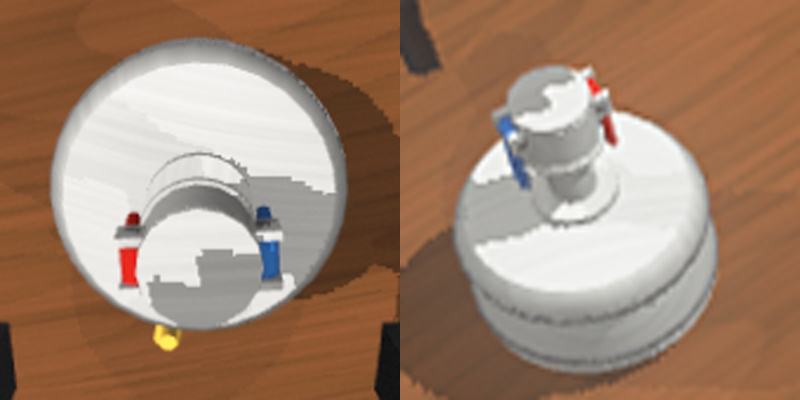

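The final view shows the coupler upright on the adapter with both arms hanging parallel against its sides: red at (128,260) and blue at (270,250) in the left half, (600,110) and (515,150) in the right. The fingers closed to 51.7 mm, matching the 52 mm given for both arms home. The gripper is clear, so I'm handing the job in.

```bash
python3 -c "
from cell import manip
print(manip.close_job(), manip.state()['clock'])"
```

```text
the job is handed in; nothing more can be done
the job is handed in; nothing more can be done
```

The coupler is seated on the gasket, both cam arms were swung down together and squeezed home (fingers closed to 51.7 mm against the 52 mm expected), the gripper is clear, and I handed the job in at about 32 s; no verdict came back.

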